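Wind the specimen lift up by one turn of its hand wheel

ROBOT

A 6-joint arm with a two-finger parallel gripper is mounted at the origin on the work surface. World frame = base frame: x ahead of the robot, y to its left, z up, the work surface at z = 0. Lengths are in m, angles in rad, forces in N, time in s.
With the tool pointing down it reaches from about 0.35 to 0.975 m from the base axis. Payload 4.9 kg.
Tool frame: the origin (TCP) lies where the fingers leave the gripper's body, on its centre line; the fingertips stand 73 mm ahead of it and the grasp point (between the pads) lies 54 mm ahead of it; z points along the fingers, y is the direction in which the jaws open and shut (so a half turn about z gives the same grasp; the last joint's range is limited). The gripper opens to 85 mm and grips with 20 to 120 N. Pads are 22 mm wide; open, the fingers measure 114 mm over their backs; the gripper's body (76 mm by 85 mm) begins 54 mm behind the grasp point. The pads swing forward as they close: fully open they stand 13 mm farther back than shut.
Start: joints at [0.99, 0.053, 1.613, -0, 1.476, -0.119], TCP at [0.278, 0.56, 0.304] pointing down, gripper open.
Joint ranges: [-3.01, 3.01], [-1.01, 2.22], [0.06, 2.58], [-1.02, 4.17], [0.09, 2.62], [-3.14, 3.14]. Speed limits (rad/s): [2.57, 2.57, 3.14, 3.14, 3.14, 3.14].

INTERFACE

Orientations are given as a rotation vector (axis times angle).
In Python, from station import monitor, vision, workorder gives the robot as it stands.
- The arm moves only by the tool arm_command, never from a script. Its argument "rows" is text: rows parted by semicolons, each of 6 numbers parted by spaces: the shift along the world's x, y, z in mm, then the turn, a rotation vector about the world's x, y, z in degrees. In form: tx ty tz wx wy wz; .... A call has 1 to 12 rows; each row is the pose to reach, as a shift and turn from the pose measured when the call began; what a row does not reach only later rows make up. A row lasts 1/8 s, in which the tool goes at most 62.5 mm and 10.7 degrees, less where a joint would pass 70% of its speed; a pose out of reach is approached as far as the arm can. A call with a gripper value outside its range is refused whole. "jaw" is the opening, from 0 (shut) to 1 (fully open), set as the call begins (left out, the last holds). The fingers move at their own pace and stop on an object; "squeeze" is the grip in N (left out, the last holds). Time passes only in rows, so rows that repeat a pose let the fingers close. It gives the time, the measured TCP pose, the force and the opening at its end, in the units of the state.
- monitor.get_obs(): the state, without advancing time (a new reading comes with each control period).
- vision.get_image(name): name is "scene" or "top" or "wrist"; returns a dict with "frame" (384x512x3 uint8, red, green, blue), "vfov" (degrees; the focal length in pixels is half the picture's height over the tangent of half this angle, whatever the lens; pixels are square), "cx", "cy" (the principal point, pixels), "distortion" ([k1, k2, p1, p2, k3] as OpenCV has them; the pictures are not rectified), "R" (3x3) and "t" (3): a world point X has camera coordinates R X + t; the wrist camera has in their place "T_tool_cam" (4x4, takes a point from camera to tool coordinates, whose origin is the TCP and whose axes are the flange's). Camera axes: x right, y down, z forward; pixel columns grow to the right and rows downward; lengths in m; the calibration is good to about 2 mm. A picture is of the moment at which its call begins: read the wrist's pose just before it. There is no depth.
- workorder.finish_job(): hands the job in, once; it reports no verdict.
The state is a dict: "t": time; "q": joint angles; "dq": joint speeds; "effort": joint torques, N m; "tool_pos": TCP position; "tool_rot": TCP orientation; "contact_force": force on the tool from outside, world axes, zero at the start; "wrist_torque": the same for the moment, N m; "opening": finger opening in m.
Only numpy, scipy, OpenCV 4.12 (cv2) and the standard library are available. Lean on these libraries where they do the work, as an engineer would, in place of code of your own. Each camera call takes 0.05 s, during which the arm holds its last target. There are 200 camera calls.

TASK

Raise the jaw model on the specimen lift by exactly one full turn of the hand wheel: push the wheel clockwise (seen from above) by its upright handle until the handle is back where it started, then leave it standing still and move clear. Only push the handle, with the fingertips or the outside of the fingers: do not grip it or take it between them, and leave the cup, jar and scaler around the lift where they are.

Things in the scene. Friction and masses are not known exactly. Their poses are not given: they have to be found in the camera images.
- wheel_center (a point): Centre of the level steel hand wheel at mid-thickness of its rim, on its upright axis, 94 mm above the table; fixed during a run. x points level towards the jaw model's platform, z up. The rim is a 13 mm round bar on a circle of 60 mm radius (133 mm over all), its top 100 mm above the table; three 11 mm spokes at 120 degrees; hub 32 mm in diameter, its top 106 mm above the table.
- handle_top (a point): Centre of the top face of the wheel's only upright handle, a black plastic cylinder 22 mm in diameter that does not spin by itself, standing on the rim at the end of one spoke, 60 mm from the wheel axis. It spans 104 to 150 mm above the table (this point: 150 mm); a thinner neck joins it to the rim. At the start it may stand at any angle round the wheel.
- wheel (a joint): Angle of the hand wheel, rad; grows as it turns clockwise seen from above. Starts anywhere from -2.5 to 2.5; one full turn is an increase of 6.283. At 0 the handle's spoke points along wheel_center's +x. Friction of about 0.15 N m (2.5 N at the handle) keeps it where it is left; no end stop within two turns clockwise.
- lift: The specimen lift, fixed: grey base plate 360 x 150 x 16 mm with a 105 mm square gearbox (66 mm tall) centred under the wheel. Origin on the table under the wheel axis; x towards the platform. The plate reaches from -90 to 270 mm in x and 75 mm to each side in y. At x = 200 mm the platform (115 x 145 mm) with the jaw model rises 8 mm per clockwise turn; nothing on it is ever above 125 mm.
- cup: Loose white paper cup, rim diameter 72 mm, 85 mm tall; origin at the centre of its underside. Bystander, 180 mm or more from the wheel axis.
- jar: Loose amber glass jar with white lid, diameter 48 mm, 55 mm tall; origin at the centre of its underside. Bystander, 155 mm or more from the wheel axis.
- scaler: Loose steel dental scaler lying flat, handle 10 mm thick and 120 mm long, thin hooked end at its +x side; origin on the table under the handle's middle, x along the handle. Bystander beside the lift.

How it is judged:
By the outcome, as a careful person would: the job done as asked, in the order asked, and still so for the second after the job is handed in, with the robot touching nothing.
It also fails if it takes over 67 s, if anything falls off the work surface, if the arm or the gripper's body presses on something with over 40 N, if the wrist force passes 120 N, or if a joint passes its speed limit or range.

## Working session

There is one attempt and no reset: what is moved stays moved. The work goes in short steps, Python scripts to look and compute and a tool call to move; the robot and the scene stay as the last step left them, time stands still between calls to the robot, and variables do not carry over. Pictures are saved under pics/ and viewed, about 8 in all and at most 12, crops included, and the job is handed in when it is done.

Besides the shell and the picture viewer there is one more tool, called after "Call:" by a JSON object that holds its "api" and its "payload". arm_command: Moves the arm, as the interface text tells. Its arguments: {"type":"object","properties":{"rows":{"type":"string"},"jaw":{"type":"number"},"squeeze":{"type":"number"}},"required":["rows"]}

```bash
mkdir -p pics; ls; cat > h.py <<'E'
import numpy as np, cv2
from station import monitor, vision, workorder
def cam(n):
    o=monitor.get_obs(); d=vision.get_image(n); f=d["frame"].shape[0]/2/np.tan(np.radians(d["vfov"])/2)
    K=np.array([[f,0,d["cx"]],[0,f,d["cy"]],[0,0,1]]); D=np.array(d["distortion"],float)
    if n=="wrist":
        T=np.array(d["T_tool_cam"]); Rt=cv2.Rodrigues(np.array(o["tool_rot"],float))[0]
        Rc=Rt@T[:3,:3]; C=Rt@T[:3,3]+o["tool_pos"]; R=Rc.T; t=-R@C
    else: R=np.array(d["R"]); t=np.array(d["t"])
    return dict(im=d["frame"][:,:,::-1].copy(),K=K,D=D,R=R,t=t)
def plane(c,uv,z):
    p=cv2.undistortPoints(np.array(uv,float).reshape(-1,1,2),c["K"],c["D"]).reshape(-1,2)
    r=np.c_[p,np.ones(len(p))]@c["R"]; C=-c["R"].T@c["t"]
    return C+r*((z-C[2])/r[:,2])[:,None]
def proj(c,X):
    return cv2.projectPoints(np.array(X,float).reshape(-1,1,3),cv2.Rodrigues(c["R"])[0],c["t"],c["K"],c["D"])[0].reshape(-1,2)
E
python3 - <<'E'
from h import *
for n in("scene","top","wrist"):
    c=cam(n); cv2.imwrite(f"pics/{n}0.png",c["im"]); print(n,-c["R"].T@c["t"])
a=cv2.imread("pics/top0.png");cv2.imwrite("pics/top0b.png",cv2.resize(a,(800,600)))
print(monitor.get_obs())
E
```

```text
pics
scene [ 0.80249694 -0.3868555   0.70655945]
top [0.4254777  0.03242826 1.16917756]
wrist [0.2024638  0.59668657 0.3731289 ]
{'t': 0.15, 'q': array([ 9.89984655e-01,  5.32294198e-02,  1.61400068e+00,  1.06694341e-06,
        1.47598548e+00, -1.18996705e-01]), 'dq': array([ 0.00154193, -0.00062493, -0.00393797, -0.00079929,  0.00074723,
        0.00013497]), 'effort': array([ 6.20463670e-04, -3.94238806e+01, -3.70722985e+01, -1.15270486e-04,
        4.61505406e-03,  2.53352283e-05]), 'tool_pos': array([0.27827406, 0.55921398, 0.30291713]), 'tool_rot': array([-7.18860476e-01, -3.05766850e+00,  2.39382282e-03]), 'contact_force': array([ 0.89975291, -0.00356612, -0.15380741]), 'wrist_torque': array([0.02868851, 0.0117408 , 0.01901266]), 'opening': 0.08557643310498403}
```

View pics/top0b.png

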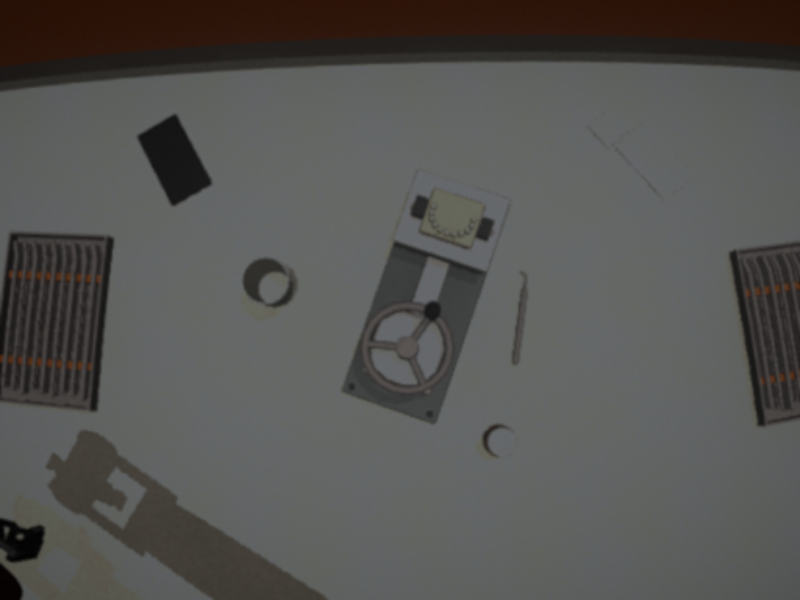

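View pics/scene0.png

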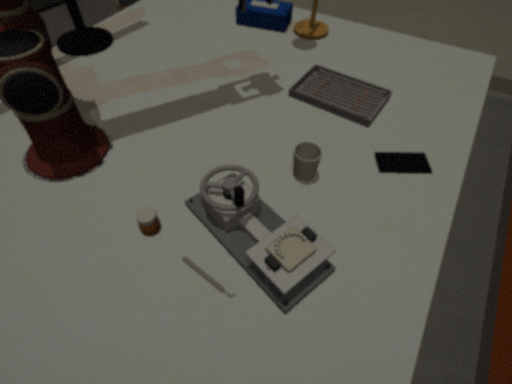

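The top view shows the wheel centred near (406,348), the handle at (432,310) and the platform up and to the right (800x600 scale). The jar is at (500,440), the cup at (268,285) and the scaler at (520,318). The scene view shows the same layout.

```bash
python3 - <<'E'
from h import *
c=cam("top"); im=c["im"]; s=0.64
g=im.max(2).astype(int); hsv=cv2.cvtColor(im,cv2.COLOR_BGR2HSV)
P=lambda u,v,z:plane(c,[[u,v]],z)[0]
# handle
m=((g<45)).astype(np.uint8); m[:, :240]=0;m[:,300:]=0;m[:180]=0;m[215:]=0
n,l,st,ce=cv2.connectedComponentsWithStats(m); i=1+st[1:,4].argmax(); print("handle",st[i],ce[i]); h=P(*ce[i],.14)
# rim: reddish-grey steel (R>G) 
r=im[:,:,2].astype(int)-im[:,:,1]; print("r vals rim",im[222,234],im[222,288],"plate",im[258,280],im[190,262],"white box",im[210,245],"table",im[100,300])
w=P(406*s,348*s,.1); print("w click",w,"h",h, np.linalg.norm((h-w)[:2]))
for nm,u,v,z in(("plateA",343,391,.016),("plateB",435,423,.016),("plat1",417,170,.09),("plat2",510,200,.09),("plat3",393,240,.09),("plat4",487,271,.09),("jar",500,441,.055),("cup",268,283,.085),("sc1",516,363,.005),("sc2",522,272,.005)):
    print(nm,P(u*s,v*s,z).round(4))
x0,y0,x1,y1=210,160,310,280
cv2.imwrite("pics/crop1.png",cv2.resize(cv2.convertScaleAbs(im[y0:y1,x0:x1],alpha=1.8),None,fx=6,fy=5 if 0 else 6,interpolation=cv2.INTER_CUBIC)[:600])
E
```

```text
handle [271 193  11  12  98] [276.29591837 198.64285714]
r vals rim [70 72 76] [74 76 80] plate [67 68 66] [60 60 59] white box [107 103 101] table [101 104 101]
w click [0.49853304 0.04521328 0.1       ] h [0.54614011 0.00906748 0.14      ] 0.05977417415593895
plateA [0.4409 0.1422 0.016 ]
plateB [0.3909 0.0047 0.016 ]
plat1 [0.7589 0.0246 0.09  ]
plat2 [ 0.7111 -0.1095  0.09  ]
plat3 [0.655  0.0613 0.09  ]
plat4 [ 0.6071 -0.0723  0.09  ]
jar [ 0.3641 -0.088   0.055 ]
cup [0.597  0.2435 0.085 ]
sc1 [ 0.4789 -0.1208  0.005 ]
sc2 [ 0.6189 -0.1348  0.005 ]
```

View pics/crop1.png

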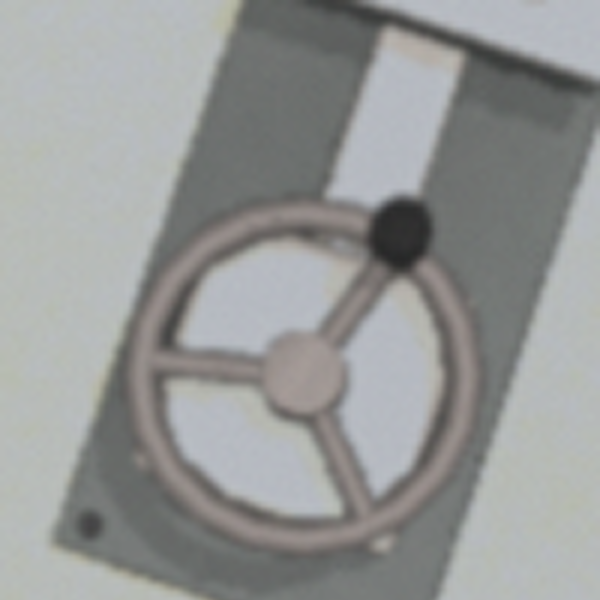

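Call:
{"api": "arm_command", "payload": {"rows": "20 -37 0 0 0 0;47 -87 0 0 0 0;75 -140 0 0 0 0;103 -192 0 0 0 0;131 -244 0 0 0 0;159 -296 0 0 0 0;187 -348 0 0 0 0;215 -400 0 0 0 0;243 -452 0 0 0 0;270 -502 0 0 0 0;290 -540 0 0 0 0;297 -552 0 0 0 0", "jaw": 0, "squeeze": 20}}

```text
t: 1.7
tool_pos: [0.5759, 0.0052, 0.3027]
tool_rot: [-0.723, -3.056, 0.002]
contact_force: [-0.1, 1.0, 0.3]
opening: 0.0
```

```bash
cat >> h.py <<'E'
def handle(c,lo=45):
    g=c["im"].max(2); return g
E
python3 - <<'E'
from h import *
o=monitor.get_obs(); print(o["t"],o["q"].round(3),o["tool_pos"],o["tool_rot"],o["opening"])
c=cam("wrist"); np.savez("w0.npz",**c); cv2.imwrite("pics/w1.png",c["im"]); print(-c["R"].T@c["t"],c["R"][2], c["K"])
print(proj(c,[[.4993,.0443,.1],[.5455,.009,.15],[.4993,.0443,.106]]))
E
```

```text
1.7 [-1.200e-01 -6.200e-02  1.729e+00 -1.000e-03  1.476e+00 -1.226e+00] [0.57589339 0.00519884 0.30273882] [-7.23148891e-01 -3.05607100e+00  2.07315406e-03] 2.0867920335320766e-05
[0.50027215 0.04288451 0.37311528] [ 0.29117987 -0.14878876 -0.94502708] [[297.34728233   0.         253.42124129]
 [  0.         297.34728233 197.92039483]
 [  0.           0.           1.        ]]
[[255.1568641   93.66906076]
 [241.17336251 171.45012141]
 [255.17833039  93.6282802 ]]
```

View pics/w1.png

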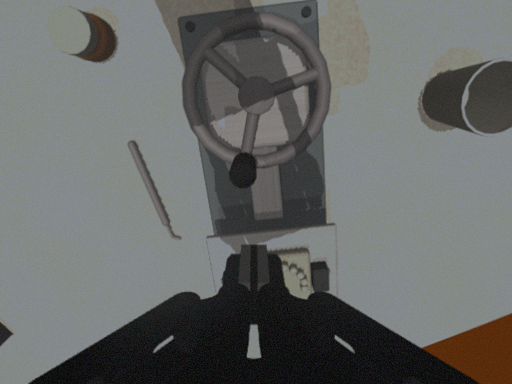

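The wrist view shows the wheel with its hub at (256,95), the black handle with its top near (243,174), and the shut fingertips near (254,250). Everything is clear.

```bash
cat >> h.py <<'E'
def blob(c,p0,rad,thr):
    g=cv2.GaussianBlur(c["im"],(3,3),0).max(2); m=(g<thr).astype(np.uint8)
    k=np.zeros_like(m); cv2.circle(k,tuple(int(round(v)) for v in p0),rad,1,-1); m&=k
    n,l,st,ce=cv2.connectedComponentsWithStats(m); i=1+st[1:,4].argmax(); return st[i],ce[i]
E
python3 - <<'E'
from h import *
z=np.load("w0.npz"); c={k:z[k] for k in z}; g=c["im"].max(2)
print("hub line",g[95,236:276:2],"col",g[75:116:2,256]); print("handle row172",g[172,222:266:2],"col",g[146:196:2,243])
H=cv2.HoughCircles(cv2.resize(g,None,fx=4,fy=4,interpolation=cv2.INTER_CUBIC)[260:500,900:1150],cv2.HOUGH_GRADIENT,1,100,param1=60,param2=15,minRadius=50,maxRadius=90); print(H)
for t in(25,32,40):
    s,ce=blob(c,(243,170),26,t); print(t,s,ce,plane(c,[ce],.13)[0])
for uv in((256,95),): print(plane(c,[uv],.106))
E
```

```text
hub line [101  64  60  60  63  64  59  69  62  64  64  60  62  63  63  62  65  62
  63  54] col [ 77  64  69  65  63  63  63  65  63  65  64  58  65  60  94 102 103 101
 107  94  79]
handle row172 [ 67  65  64  57  35  35  36  32  37  37  36  33  42  34  32  39  32  67
 102  97  99  96] col [84 85 88 68 24 28 27 33 32 34 37 34 37 36 35 34 31 37 28 35 32 53 64 58
 59]
[[[122.5 123.5  78.1]]]
25 [252 180   1   1   1] [252. 180.] [0.56027558 0.01074066 0.13      ]
32 [233 154  22  17 182] [245.68681319 160.42857143] [0.54289425 0.01363383 0.13      ]
40 [230 153  26  35 712] [242.9241573  170.29775281] [0.54933125 0.00773232 0.13      ]
[[0.50060922 0.04442858 0.106     ]]
```

Call:
{"api": "arm_command", "payload": {"rows": "-8 25 0 0 0 0;-17 50 0 0 0 0;-17 50 -20 0 0 0;-17 50 -60 0 0 0;-17 50 -95 0 0 0;-17 50 -115 0 0 0;-17 50 -115 0 0 0"}}

```text
t: 2.62
tool_pos: [0.5579, 0.0552, 0.1854]
tool_rot: [-0.722, -3.053, 0.004]
contact_force: [-1.1, -0.5, 0.2]
opening: 0.0003
```

```bash
cat >> h.py <<'E'
C=np.array([.5003,.0443])
def arc(phis,r=.060):
    o=monitor.get_obs(); p=o["tool_pos"]; d=p[:2]-C
    print("t",o["t"],"r",np.hypot(*d),"phi",np.degrees(np.arctan2(d[1],d[0])),"z",p[2],"F",o["contact_force"].round(1))
    print(";".join("%d %d %d 0 0 0"%(*np.round(1e3*(C+r*np.array([np.cos(np.radians(f)),np.sin(np.radians(f))])-p[:2])),round(188-1e3*p[2])) for f in phis))
E
python3 - <<'E'
from h import *
arc(range(5,-111,-10))
c=cam("wrist"); cv2.imwrite("pics/w2.png",c["im"])
E
```

```text
t 2.625 r 0.058583022965358174 phi 10.709240584028786 z 0.1854047150704542 F [-1.1 -0.5  0.2]
2 -6 3 0 0 0;2 -16 3 0 0 0;0 -26 3 0 0 0;-3 -36 3 0 0 0;-8 -45 3 0 0 0;-15 -53 3 0 0 0;-23 -60 3 0 0 0;-32 -65 3 0 0 0;-42 -69 3 0 0 0;-52 -71 3 0 0 0;-63 -71 3 0 0 0;-73 -69 3 0 0 0
```

View pics/w2.png

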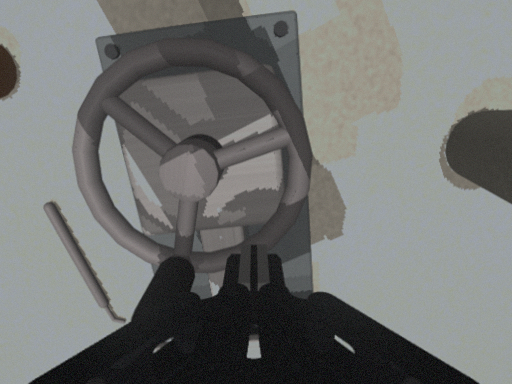

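The handle stands at about (180,275), left of the shut fingertips at (254,250), with a gap between them. I'll raise the tool by 12 mm so that only the finger ends meet the handle, then start the push.

Call:
{"api": "arm_command", "payload": {"rows": "2 -6 12 0 0 0;2 -16 12 0 0 0;0 -26 12 0 0 0;-3 -36 12 0 0 0;-8 -45 12 0 0 0;-15 -53 12 0 0 0;-23 -60 12 0 0 0;-32 -65 12 0 0 0;-42 -69 12 0 0 0;-52 -71 12 0 0 0;-63 -71 12 0 0 0;-73 -69 12 0 0 0"}}

```text
t: 4.18
tool_pos: [0.4855, -0.014, 0.1996]
tool_rot: [-0.723, -3.057, 0.004]
contact_force: [3.8, 1.2, 0.5]
opening: 0.0004
```

```bash
sed -i 's/round(188-/round(197-/' h.py; python3 - <<'E'
from h import *
arc(range(-115,-226,-10))
c=cam("wrist"); d=cam("scene"); cv2.imwrite("pics/w3.png",np.hstack([c["im"][:,100:],cv2.resize(d["im"][130:300,130:330],None,fx=1.94,fy=2.2588)]))
E
```

```text
t 4.175 r 0.06013817465824085 phi -104.28495089167987 z 0.1996170496501859 F [3.8 1.2 0.5]
-11 4 -3 0 0 0;-20 9 -3 0 0 0;-28 16 -3 0 0 0;-34 24 -3 0 0 0;-40 33 -3 0 0 0;-43 43 -3 0 0 0;-45 53 -3 0 0 0;-45 64 -3 0 0 0;-43 74 -3 0 0 0;-40 84 -3 0 0 0;-34 93 -3 0 0 0;-28 101 -3 0 0 0
```

View pics/w3.png

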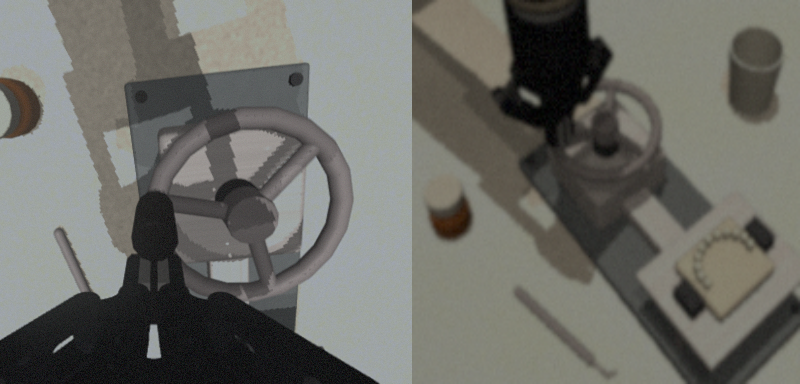

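The push works: the fingertips at (155,265) sit behind the handle at (155,215), and the bystanders haven't moved. I'll continue.

Call:
{"api": "arm_command", "payload": {"rows": "-11 4 -3 0 0 0;-20 9 -3 0 0 0;-28 16 -3 0 0 0;-34 24 -3 0 0 0;-40 33 -3 0 0 0;-43 43 -3 0 0 0;-45 53 -3 0 0 0;-45 64 -3 0 0 0;-43 74 -3 0 0 0;-40 84 -3 0 0 0;-34 93 -3 0 0 0;-28 101 -3 0 0 0"}}

```text
t: 5.78
tool_pos: [0.4565, 0.0879, 0.1958]
tool_rot: [-0.721, -3.052, 0.005]
contact_force: [-2.1, -2.9, -0.5]
opening: -0.0
```

```bash
python3 - <<'E'
from h import *
arc(range(-230,-341,-10))
c=cam("wrist");  cv2.imwrite("pics/w4.png",c["im"])
E
```

```text
t 5.775 r 0.061793552903113995 phi 135.1116744861547 z 0.19578789077985392 F [-2.1 -2.9 -0.5]
5 2 1 0 0 0;14 8 1 0 0 0;23 13 1 0 0 0;33 15 1 0 0 0;44 16 1 0 0 0;54 15 1 0 0 0;64 13 1 0 0 0;74 8 1 0 0 0;82 2 1 0 0 0;90 -5 1 0 0 0;96 -14 1 0 0 0;100 -23 1 0 0 0
```

View pics/w4.png

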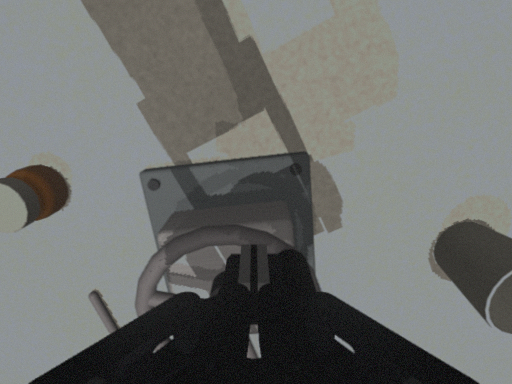

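The handle is at the right of the fingers, near (290,270). The 3.6 N force opposes the motion, so the finger is still pushing the handle. I'll continue to about -340°.

Call:
{"api": "arm_command", "payload": {"rows": "5 2 1 0 0 0;14 8 1 0 0 0;23 13 1 0 0 0;33 15 1 0 0 0;44 16 1 0 0 0;54 15 1 0 0 0;64 13 1 0 0 0;74 8 1 0 0 0;82 2 1 0 0 0;90 -5 1 0 0 0;96 -14 1 0 0 0;100 -23 1 0 0 0"}}

```text
t: 7.32
tool_pos: [0.5566, 0.0656, 0.1967]
tool_rot: [-0.72, -3.049, 0.002]
contact_force: [-6.1, 3.0, 1.0]
opening: 0.0002
```

```bash
python3 - <<'E'
from h import *
arc([-345,-348,-350,-352,-354,-355,-355])
E
```

```text
t 7.325 r 0.06021852863817766 phi 20.70561896035519 z 0.19671295568492797 F [-6.1  3.   1. ]
2 -6 0 0 0 0;2 -9 0 0 0 0;3 -11 0 0 0 0;3 -13 0 0 0 0;3 -15 0 0 0 0;3 -16 0 0 0 0;3 -16 0 0 0 0
```

Call:
{"api": "arm_command", "payload": {"rows": "2 -5 0 0 0 0;2 -9 0 0 0 0;3 -12 0 0 0 0;3 -15 0 0 0 0;3 -15 0 0 0 0;2 -10 0 0 0 0;-2 0 0 0 0 0;-4 5 5 0 0 0;-4 5 40 0 0 0;0 -10 80 0 0 0;10 -35 106 0 0 0;19 -60 106 0 0 0"}}

```text
t: 8.82
tool_pos: [0.5771, 0.0053, 0.3071]
tool_rot: [-0.72, -3.057, 0.001]
contact_force: [0.2, -1.4, 0.4]
opening: -0.0001
```

```bash
cat >> h.py <<'E'
def ang(c,lo=-90,thr=40,guess=-37):
    for _ in range(3):
        p=proj(c,[[*(C+.06*np.array([np.cos(np.radians(guess)),np.sin(np.radians(guess))])),.13]])[0]
        s,ce=blob(c,p,26,thr); d=plane(c,[ce],.13)[0][:2]-C; guess=np.degrees(np.arctan2(d[1],d[0]))
    return s,ce,np.hypot(*d),guess
E
python3 - <<'E'
from h import *
o=monitor.get_obs(); print(o["t"],o["tool_pos"],o["contact_force"])
c=cam("wrist"); cv2.imwrite("pics/w5.png",c["im"]); z=np.load("w0.npz"); c0={k:z[k] for k in z}
for t in(36,40,44): print(t,ang(c0,thr=t),ang(c,thr=t,guess=-22))
E
```

```text
8.825 [0.57710102 0.00526919 0.30710027] [ 0.20753162 -1.40427502  0.39879154]
36 (array([230, 153,  25,  35, 642], dtype=int32), array([243.19158879, 170.35046729]), np.float64(0.061171721872664404), np.float64(-36.501895870089534)) (array([251, 153,  24,  32, 608], dtype=int32), array([262.27302632, 168.74342105]), np.float64(0.061274980466934234), np.float64(-20.69822900559142))
40 (array([230, 153,  26,  35, 712], dtype=int32), array([242.9241573 , 170.29775281]), np.float64(0.06116582827349052), np.float64(-36.71570571778765)) (array([251, 153,  24,  32, 636], dtype=int32), array([262.14308176, 168.68867925]), np.float64(0.061216301108153466), np.float64(-20.797191653615595))
44 (array([229, 153,  27,  35, 740], dtype=int32), array([242.93783784, 170.34459459]), np.float64(0.06120358042651002), np.float64(-36.69895807136537)) (array([251, 152,  25,  34, 660], dtype=int32), array([262.24848485, 168.72727273]), np.float64(0.061258835695902784), np.float64(-20.716469089197233))
```

View pics/w5.png

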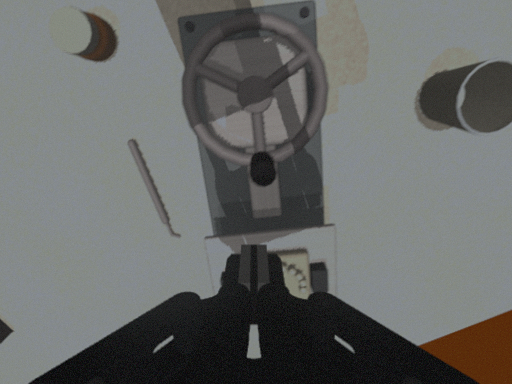

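The wrist view from the reference pose shows the hub at (255,95) and the handle at (262,169). The wheel is about 16° short of the start angle, and nothing else has moved. Next push: stop about 3-4° short, then look again.

Call:
{"api": "arm_command", "payload": {"rows": "-10 27 0 0 0 0;-20 50 0 0 0 0;-21 53 -40 0 0 0;-21 53 -85 0 0 0;-21 53 -110 0 0 0;-17 45 -110 0 0 0;-17 40 -110 0 0 0;-17 36 -110 0 0 0;-17 33 -110 0 0 0;-17 31 -110 0 0 0;-17 31 -110 0 0 0;-17 31 -110 0 0 0"}}

```text
t: 10.38
tool_pos: [0.5608, 0.0334, 0.1959]
tool_rot: [-0.724, -3.056, 0.005]
contact_force: [1.4, 0.9, 0.4]
opening: 0.0001
```

Call:
{"api": "arm_command", "payload": {"rows": "0 4 0 0 0 0;0 12 0 0 0 0;0 20 0 0 0 0;0 22 15 0 0 0;0 22 50 0 0 0;5 10 90 0 0 0;13 -15 108 0 0 0;17 -31 108 0 0 0;17 -31 108 0 0 0"}}

```text
t: 11.5
tool_pos: [0.5775, 0.0017, 0.3031]
tool_rot: [-0.726, -3.054, 0.005]
contact_force: [-0.4, 0.7, -0.6]
opening: 0.0001
```

```bash
python3 - <<'E'
from h import *
o=monitor.get_obs(); print(o["t"],o["tool_pos"],o["contact_force"])
c=cam("wrist"); cv2.imwrite("pics/w6.png",c["im"]); z=np.load("w0.npz"); c0={k:z[k] for k in z}
for t in(36,40,44): print(t,ang(c0,thr=t)[2:],ang(c,thr=t,guess=-33))
E
```

```text
11.5 [0.57751696 0.0016923  0.30310397] [-0.43317715  0.74393477 -0.58307694]
36 (np.float64(0.061171721872664404), np.float64(-36.501895870089534)) (array([237, 150,  25,  34, 661], dtype=int32), array([249.24205749, 166.56580938]), np.float64(0.060560978641966745), np.float64(-34.33192076765166))
40 (np.float64(0.06116582827349052), np.float64(-36.71570571778765)) (array([236, 150,  26,  34, 705], dtype=int32), array([249.16028369, 166.67801418]), np.float64(0.06066517335527436), np.float64(-34.38446497787748))
44 (np.float64(0.06120358042651002), np.float64(-36.69895807136537)) (array([236, 149,  27,  35, 728], dtype=int32), array([249.0989011 , 166.58104396]), np.float64(0.060589857257790695), np.float64(-34.44260368422734))
```

```bash
cat >> h.py <<'E'
def hub(c):
    p=proj(c,[[*C,.106]])[0]; g=c["im"].max(2); x,y=int(p[0])-32,int(p[1])-32
    H=cv2.HoughCircles(cv2.GaussianBlur(cv2.resize(g[y:y+64,x:x+64],None,fx=4,fy=4,interpolation=cv2.INTER_CUBIC),(9,9),0),cv2.HOUGH_GRADIENT_ALT,1,200,param1=60,param2=.3,minRadius=58,maxRadius=90)
    if H is None: return None
    h=H[0,0]; uv=np.array([x,y])+(h[:2]+.5)/4-.5; return uv,h[2]/4,plane(c,[uv],.106)[0][:2]
E
python3 - <<'E'
from h import *
z=np.load("w0.npz"); c0={k:z[k] for k in z}
for c,gs in [(c0,-37)]+[(cam("wrist"),-34) for _ in range(4)]:
    h=hub(c); a=ang(c,guess=gs); d=plane(c,[a[1]],.13)[0][:2]-(h[2] if h else C)
    print(h,a[1:],"rel",np.degrees(np.arctan2(d[1],d[0])),np.hypot(*d), monitor.get_obs()["tool_pos"])
E
```

```text
None (array([242.9241573 , 170.29775281]), np.float64(0.06116582827349052), np.float64(-36.71570571778765)) rel -36.71570571778765 0.06116582827349052 [0.57725366 0.00303962 0.30271525]
(array([261.375,  90.875]), np.float32(19.776974), array([0.50051482, 0.0469913 ])) (array([248.65957447, 167.70496454]), np.float64(0.0606332546133769), np.float64(-34.43037296762008)) rel -36.593757300418034 0.06202194652904952 [0.57725366 0.00303962 0.30271525]
(array([258.625,  92.125]), np.float32(18.74748), array([0.50014731, 0.04480103])) (array([248.39518414, 168.29036827]), np.float64(0.06074497598239421), np.float64(-34.38133027020225)) rel -34.687953587417766 0.06115479710604746 [0.57725366 0.00303962 0.30271525]
None (array([248.2394958 , 168.35714286]), np.float64(0.06074581133452326), np.float64(-34.346243495111906)) rel -34.346243495111906 0.06074581133452326 [0.57725366 0.00303962 0.30271525]
(array([259.375,  92.375]), np.float32(18.993698), array([0.50073278, 0.04551326])) (array([248.10518934, 168.25105189]), np.float64(0.060748659087149985), np.float64(-34.32149414498125)) rel -35.4902549104517 0.061088017413429084 [0.57725366 0.00303962 0.30271525]
```

Call:
{"api": "arm_command", "payload": {"rows": "-20 40 0 0 0 0;-50 95 0 0 0 0;-80 150 0 0 0 0;-105 200 0 0 0 0;-120 235 0 0 0 0;-127 247 0 0 0 0;-127 247 0 0 0 0;-127 247 0 0 0 0"}}

```text
t: 12.75
tool_pos: [0.4507, 0.2492, 0.3025]
tool_rot: [-0.724, -3.054, 0.006]
contact_force: [-0.8, 0.2, 0.5]
opening: -0.0
```

```bash
cat >> h.py <<'E'
def dark(im,lo,c0):
    g=im.max(2).astype(float); v,u=np.mgrid[:g.shape[0],:g.shape[1]]; p=np.array(c0,float)
    for _ in range(6):
        w=np.clip(58-g,0,30)*(np.hypot(u-p[0],v-p[1])<9); p=np.array([(w*u).sum(),(w*v).sum()])/w.sum()
    return p
E
python3 - <<'E'
from h import *
c=cam("top"); I=[c["im"]]+[cam("top")["im"] for _ in range(4)]
a0=cv2.imread("pics/top0.png")
def f(p): d=plane(c,[p],.145)[0][:2]-C; return p.round(2),np.hypot(*d).round(4),np.degrees(np.arctan2(d[1],d[0])).round(2)
print("start",f(dark(a0,0,(276.3,198.6))))
for i in I: print(f(dark(i,0,(276,199))))
s0=cv2.imread("pics/scene0.png"); s1=cam("scene")["im"]
p=proj(cam("scene"),[[.547,.0085,.145]])[0]; print("scene guess",p)
v=np.hstack([cv2.resize(x[160:310,130:330],None,fx=2,fy=2) for x in(s0,s1)]+[])
t=np.hstack([cv2.resize(x[160:250,180:330],(400,240),interpolation=cv2.INTER_CUBIC) for x in(a0,c["im"])])
cv2.imwrite("pics/cmp1.png",cv2.convertScaleAbs(np.vstack([v,t]),alpha=1.6))
E
```

```text
start (array([276.32, 198.73]), np.float64(0.0572), np.float64(-37.96))
(array([275.5 , 198.13]), np.float64(0.0572), np.float64(-35.81))
(array([275.49, 198.14]), np.float64(0.0572), np.float64(-35.81))
(array([275.48, 198.13]), np.float64(0.0572), np.float64(-35.79))
(array([275.48, 198.13]), np.float64(0.0572), np.float64(-35.79))
(array([275.5 , 198.13]), np.float64(0.0572), np.float64(-35.82))
scene guess [237.25655519 189.99350172]
```

View pics/cmp1.png

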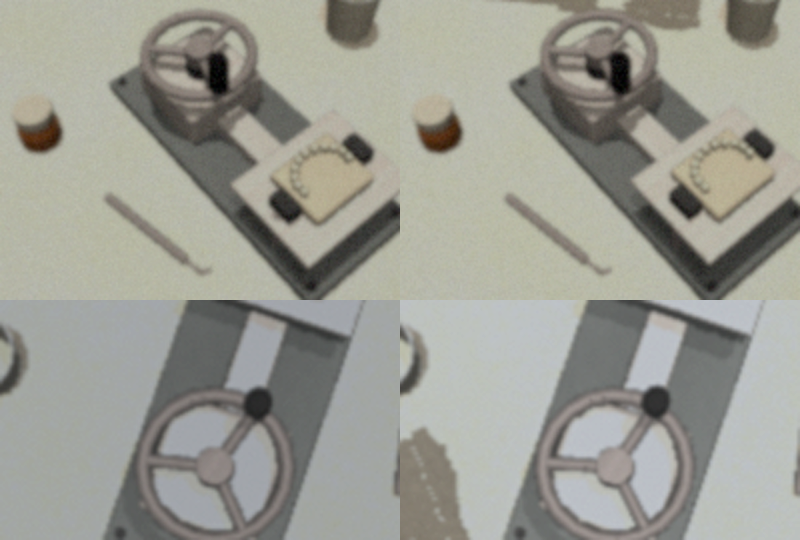

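The top view shows the wheel 2.1° short and the wrist view 2.2° short. The cup, jar and scaler look the same in both rounds of pictures. I'll finish with a slow creep.

Call:
{"api": "arm_command", "payload": {"rows": "20 -36 0 0 0 0;45 -82 0 0 0 0;70 -128 0 0 0 0;92 -168 0 0 0 0;104 -190 0 0 0 0;108 -197 0 0 0 0;108 -197 -20 0 0 0;108 -197 -55 0 0 0;108 -197 -90 0 0 0;108 -197 -106 0 0 0;108 -197 -106 0 0 0;108 -197 -106 0 0 0"}}

```text
t: 14.6
tool_pos: [0.5592, 0.0529, 0.1982]
tool_rot: [-0.724, -3.056, 0.004]
contact_force: [0.3, 0.2, -0.4]
opening: 0.0003
```

```bash
python3 - <<'E'
from h import *
for _ in range(2): o=monitor.get_obs(); print(o["t"],o["tool_pos"],o["contact_force"]); cam("wrist")
E
```

```text
14.6 [0.55922759 0.05292856 0.19815253] [ 0.29089098  0.1952917  -0.41574682]
14.65 [0.55945841 0.05279537 0.19854534] [0.55474579 0.03564275 0.2032506 ]
```

Target finger point is (0.5594, 0.0313). First I go to about y = 0.0345 slowly, then check the pose.

Call:
{"api": "arm_command", "payload": {"rows": "0 -5 -1 0 0 0;0 -10 -1 0 0 0;0 -14 -1 0 0 0;0 -16 -1 0 0 0;0 -17 -1 0 0 0;0 -18 -1 0 0 0;0 -18 -1 0 0 0;0 -18 -1 0 0 0"}}

```text
t: 15.7
tool_pos: [0.5595, 0.0348, 0.1976]
tool_rot: [0.724, 3.057, -0.004]
contact_force: [0.2, -0.4, -0.7]
opening: 0.0002
```

```bash
python3 - <<'E'
from h import *
for _ in range(2): o=monitor.get_obs(); print(o["t"],o["tool_pos"],o["contact_force"]); cam("wrist")
E
```

```text
15.7 [0.5594643  0.03478492 0.1975945 ] [ 0.20074031 -0.37549442 -0.6862295 ]
15.75 [0.55948007 0.03478346 0.19761194] [-0.24703456  0.46307048 -0.43611743]
```

Call:
{"api": "arm_command", "payload": {"rows": "0 -0.7 0 0 0 0;0 -1.4 0 0 0 0;0 -2 0 0 0 0;0 -2.5 0 0 0 0;0 -3 0 0 0 0;0 -3.4 0 0 0 0;0 -3.4 0 0 0 0;0 -3.4 0 0 0 0"}}

```text
t: 16.8
tool_pos: [0.5594, 0.0314, 0.1975]
tool_rot: [0.724, 3.057, -0.004]
contact_force: [-0.4, 3.2, -0.5]
opening: 0.0001
```

Call:
{"api": "arm_command", "payload": {"rows": "0 2 0 0 0 0;0 8 0 0 0 0;0 16 0 0 0 0;0 20 10 0 0 0;0 22 40 0 0 0;0 22 80 0 0 0;0 24 106 0 0 0;-5 35 106 0 0 0;-25 75 106 0 0 0;-50 125 106 0 0 0;-75 175 106 0 0 0;-95 205 106 0 0 0"}}

```text
t: 18.3
tool_pos: [0.4621, 0.2385, 0.3017]
tool_rot: [-0.721, -3.055, 0.006]
contact_force: [0.4, -0.6, -0.2]
opening: 0.0002
```

```bash
python3 - <<'E'
from h import *
o=monitor.get_obs(); print(o["t"],o["tool_pos"],o["contact_force"])
a0=cv2.imread("pics/top0.png")
for i in range(3):
    c=cam("top")
    for im in (a0,c["im"]):
        p=dark(im,0,(276,199)); d=plane(c,[p],.145)[0][:2]-C; print(p.round(2),np.hypot(*d).round(4),np.degrees(np.arctan2(d[1],d[0])).round(2))
cv2.imwrite("pics/top9.png",c["im"])
E
```

```text
18.3 [0.46210479 0.23853666 0.30167887] [ 0.39038533 -0.56707227 -0.22584896]
[276.32 198.73] 0.0572 -37.96
[276.33 198.72] 0.0572 -37.96
[276.32 198.73] 0.0572 -37.96
[276.33 198.72] 0.0572 -37.98
[276.32 198.73] 0.0572 -37.96
[276.33 198.73] 0.0572 -37.97
```

```bash
python3 - <<'E'
import cv2,numpy as np
a=cv2.imread("pics/top0.png");b=cv2.imread("pics/top9.png")
f=lambda x:cv2.convertScaleAbs(cv2.resize(x[140:310,140:360],(400,309)),alpha=1.6)
cv2.imwrite("pics/cmp2.png",np.hstack([f(a),f(b)]))
E
```

```text
(no output)
```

View pics/cmp2.png

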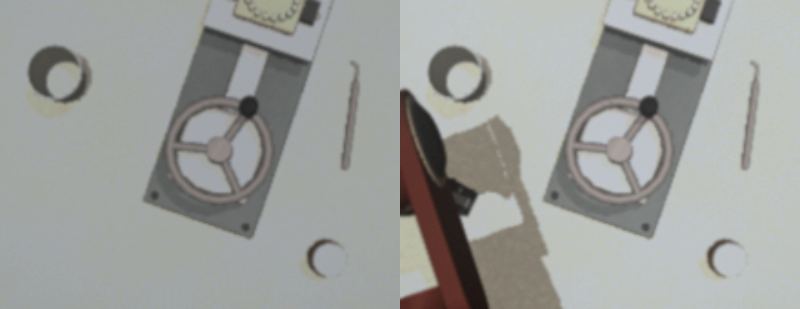

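Side by side, the handle (248,106), cup, jar and scaler sit at the same pixels before and after, and the arm is clear of everything.

```bash
python3 -c "
from station import workorder
print(workorder.finish_job())"
```

```text
the job is handed in; nothing more can be done
None
```

The hand wheel has been turned one full turn clockwise, and the job is handed in at about 18.5 s of the 67 s allowed. I pushed the handle with the outside of the shut fingers only and never gripped it. I stopped short to measure, nudged once more, crept the last couple of degrees and moved the arm clear.

- **Handle position:** in the top camera it is back within about 0.01 pixel and 0.02° of where it started. Before the final creep, the top view showed it 2.1° short and the wrist view 2.2° short, so they agreed.
- **Cup, jar and scaler:** they look unmoved in the before and after pictures.
- **Forces:** the highest contact force in the readings I took was about 7 N.
- **Checks that disagreed:** detecting the hub circle in the wrist images was too noisy, with angles spread over about 2°, so I did not use it. I took no wrist picture after the final creep, so the final angle rests on the top camera alone.

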